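Zero the burrs of the coffee grinder and set the gap

TASK

The coffee grinder has been cleaned and its burrs must be set again: turn the brass burr carrier clockwise by its bridge until you feel the burrs touch firmly, without wrenching the machine round on its rubber buffers, then back it off a quarter turn. Then swing the red-knobbed lock lever fully home so that the setting stays, and leave the cup, the hopper, the brush and the mug where they are.

Things in the scene. Friction and masses are not known exactly. Their poses are not given: they have to be found in the camera images.
- base_plate: Dark steel base plate of the grinder, 275 x 150 mm, top 20 mm above the counter, fixed. Origin on the counter, on the burr axis; the plate runs from x = -150 mm (front, coffee chute) to x = +125 mm (back). On it stands a cream motor housing (x -50 to +115, y +-65 mm, 150 mm high) with a grey round burr chamber, 104 mm across, 180 mm high. z up.
- bridge (a point): Middle of the steel cross bar (bridge) of the brass burr carrier, on the burr axis, 221 to 222 mm above the counter. The bar lies along x: 66 mm long, 12 wide, 14 high, red mark at its +x end, on a 12 mm square post at each end. z up. A right-hand screw: clockwise from above goes down, drag 0.07 N m, 0.35 to 0.55 turn until the burrs touch; then it stops hard, the bar pointing anywhere.
- carrier_ring (a point): Middle of the top face of the brass burr carrier's knurled ring, beneath the bridge; it turns, rises and sinks with the bridge. The ring is 86 mm across outside, 62 mm inside; 18 mm lie between it and the underside of the bar. It stands 196.0 mm above the counter when the burrs touch and rises 1.5 mm a turn: a quarter turn is 0.375 mm, far less than the error of a measured height.
- twist (a joint): Turn of the whole housing, with carrier and lock lever, on its rubber buffers about the burr axis, in rad: 0 at rest, negative when twisted clockwise seen from above. It gives 0.25 rad for each N m and springs back when released. A firm touch of the burrs is 0.2 to 0.4 N m; 0.6 N m is wrenching.
- lock (a joint): Lock lever on the left (+y) flank of the chamber, swinging level about an upright pivot. 0 = fully open (lever points out to +y of the base plate); grows counter-clockwise seen from above, towards the machine's front (-x); 1.35 rad = fully home against its stop. Found between 0 and 0.3. Drag 0.06 N m; stays where it is left.
- lock_pivot (a point): A point on the upright pivot axis of the lock lever, 66 mm to the +y side of the burr axis, 198 mm above the counter. Its y axis points along the lever when the lever is fully open; z up.
- lock_knob (a point): The red upright round knob at the end of the lock lever, 52 mm from the pivot axis: 16 mm in diameter, from 170 to 210 mm above the counter; this point lies on its axis, 198 mm above the counter. Its y axis points from the pivot outward along the lever. The lever's steel arm beneath it is 12 mm wide, its top 174 mm above the counter.
- cup: Steel catch cup, 68 mm across and 72 mm high, standing on the base plate under the coffee chute. Origin in the middle of its foot, z up. To be left where it is.
- hopper: The grinder's brown, see-through bean hopper with its black lid, taken off and standing on the counter: 126 mm across, 161 mm high. Origin in the middle of its foot, z up. To be left where it is.
- brush: Cleaning brush, 170 mm long, 20 mm thick, lying on the counter along its x. Origin beneath its middle. To be left where it is.
- mug: White mug, 80 mm across, 90 mm high, on the counter. Origin in the middle of its foot. To be left where it is.

How it is judged:
By the outcome, as a careful person would: the job done as asked, in the order asked, and still so for the second after the job is handed in, with the robot touching nothing.
It also fails if it takes over 64 s, if anything falls off the work surface, if the arm or the gripper's body presses on something with over 40 N, if the wrist force passes 120 N, or if a joint passes its speed limit or range.

ROBOT

A 6-joint arm with a two-finger parallel gripper is mounted at the origin on the work surface. World frame = base frame: x ahead of the robot, y to its left, z up, the work surface at z = 0. Lengths are in mm, angles in rad, forces in N, time in s.
With the tool pointing down it reaches from about 350 to 975 mm from the base axis. Payload 7.1 kg.
Tool frame: the origin (TCP) lies at the very end of the fingers, on their centre line; the grasp point (between the pads) lies 19 mm behind it; z points along the fingers, x is the direction in which the jaws open and shut, and the axes are right-handed (so a half turn about z gives the same grasp; the last joint's range is limited). The gripper opens to 88 mm and grips with 3 to 60 N. Pads are 20 mm wide; open, the fingers measure 115 mm over their backs; the gripper's body (75 mm by 178 mm) begins 61 mm behind the grasp point.
Start: joints at [1.082, 0.423, 1.63, -0, 1.089, -0.019], TCP at [282.91, 557.285, 222.675] pointing down, gripper open.
Joint ranges: [-3, 3], [-0.9, 2.11], [0.09, 2.58], [-1.31, 4.45], [0.11, 2.69], [-2.54, 2.54]. Speed limits (rad/s): [2.39, 2.39, 3.01, 3.14, 3.14, 3.14].

INTERFACE

Orientations are given as a rotation vector (axis times angle).
In Python, from workcell import * gives the robot as it stands.
- The arm moves only by the tool arm_command, never from a script. Its argument "increments" is a list of rows, each a list of 2 entries, a list of its own where there are three numbers: the shift along the tool's x, y, z in cm, then the turn about the tool's z in degrees. In form: [[[dx, dy, dz], turn], ...]. A call has 1 to 20 rows; each row shifts and turns the pose as measured when the row begins, along the tool's axes as they then stand; what a row does not reach is not made up. A row lasts 1/10 s, in which the tool goes at most 50 mm and 8.59 degrees, less where a joint would pass 70% of its speed; a pose out of reach is approached as far as the arm can. A call is refused whole if a number of a shift passes 5 or a number of a turn 8.59, either way. A call with a gripper value outside its range is refused whole. "gripper" is the opening, from 0 (shut) to 1 (fully open), set as the call begins (left out, the last holds). The fingers move at their own pace and stop on an object; the grip force is fixed at half the most. Time passes only in rows, so rows that do not move let the fingers close. It gives the time, the measured TCP pose, the force and the opening at its end, in the units of the state.
- get_obs(): the state, without advancing time (a new reading comes with each control period).
- get_image(name): name is "scene" or "top"; returns the picture (480x640x3 uint8, red, green, blue); there is no depth.
- camera_params(name): a dict with "K" (3x3 intrinsics, pixels), "rvec" (rotation vector, rad) and "tvec" (3), from world to camera coordinates, as OpenCV has them. Camera axes: x right, y down, z forward; pixel columns grow to the right and rows downward; lengths in mm; the calibration is good to about 2 mm. A picture is of the moment at which its call begins. camera_params takes no time and is no camera call.
- close_job(): hands the job in, once; it reports no verdict.
The state is a dict: "t": time; "qpos": joint angles; "qvel": joint speeds; "joint_torque": joint torques, N m; "ee_pos": TCP position; "orientation": TCP orientation; "ft_force": force on the tool from outside, world axes, zero at the start; "moment": the same for the moment, N m; "width": finger opening in mm.
Only numpy, scipy, OpenCV 4.12 (cv2) and the standard library are available. Lean on these libraries where they do the work, as an engineer would, in place of code of your own. Each camera call takes 0.05 s, during which the arm holds its last target.

## Working session

There is one attempt and no reset: what is moved stays moved. The work goes in short steps, Python scripts to look and compute and a tool call to move; the robot and the scene stay as the last step left them, time stands still between calls to the robot, and variables do not carry over. Pictures are saved under pics/ and viewed, and the job is handed in when it is done.

Besides the shell and the picture viewer there is one more tool, called by a JSON object that holds its "method" and its "body". arm_command: Moves the arm, as the interface text tells. Its arguments: {"type":"object","properties":{"increments":{"type":"array","items":{"type":"array"}},"gripper":{"type":"number"}},"required":["increments"]}

```bash
mkdir -p pics; ls; python3 - <<'E'
from workcell import *
import cv2
print(get_obs())
for n in ("scene","top"):
    print(n,camera_params(n))
    cv2.imwrite(f"pics/{n}0.png",get_image(n)[:,:,::-1])
E
```

```text
pics
{'t': 0.0, 'qpos': array([ 1.08201940e+00,  4.23844968e-01,  1.63067359e+00,  1.05244325e-05,
        1.08860509e+00, -1.89991049e-02]), 'qvel': array([ 1.36887050e-03, -8.46826206e-04,  3.41197587e-06,  1.19814209e-03,
       -1.42226102e-03,  1.09153929e-03]), 'joint_torque': array([-1.81672414e-03, -5.44614923e+01, -2.73665214e+01,  6.42871158e-02,
        2.27114250e-02, -7.32288640e-05]), 'ee_pos': array([282.64506353, 556.81916494, 221.90556996]), 'orientation': array([ 2.67679715e+00,  1.64302545e+00, -2.08002053e-03]), 'ft_force': array([ 0.69306779, -0.21059148, -0.27717004]), 'moment': array([-0.00597014,  0.01769111,  0.06225158]), 'width': 88.161941252571}
scene {'K': array([[487.9582441 ,   0.        , 324.45315987],
       [  0.        , 487.9582441 , 236.58758711],
       [  0.        ,   0.        ,   1.        ]]), 'rvec': array([ 0.95164254,  2.60857981, -0.89365389]), 'tvec': array([ 393.09060362, -180.61469076, 1480.37803945])}
top {'K': array([[523.30144018,   0.        , 329.0654994 ],
       [  0.        , 523.30144018, 232.38628299],
       [  0.        ,   0.        ,   1.        ]]), 'rvec': array([ 2.13015401, -2.18212188,  0.13370257]), 'tvec': array([3.76934852e-01, 5.57614894e+02, 1.29900183e+03])}
```

View pics/scene0.png

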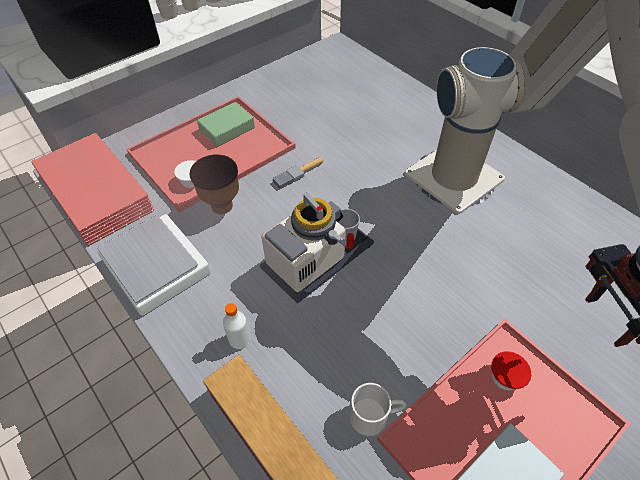

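View pics/top0.png

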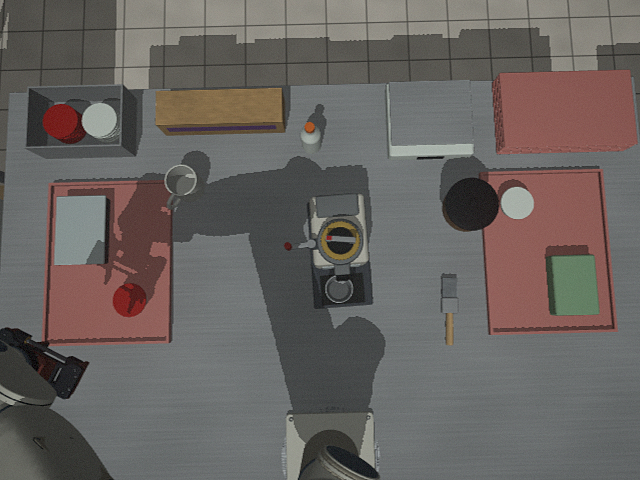

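```bash
python3 - <<'E'
import cv2
a=cv2.imread("pics/top0.png")[180:320,270:390];cv2.imwrite("pics/top0c.png",cv2.resize(a,None,fx=5,fy=4.2857*1,interpolation=cv2.INTER_CUBIC) if 0 else cv2.resize(a,None,fx=4,fy=4,interpolation=cv2.INTER_CUBIC))
a=cv2.imread("pics/scene0.png")[180:300,250:390];cv2.imwrite("pics/scene0c.png",cv2.resize(a,None,fx=5,fy=5,interpolation=cv2.INTER_CUBIC))
E
```

```text
(no output)
```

View pics/top0c.png

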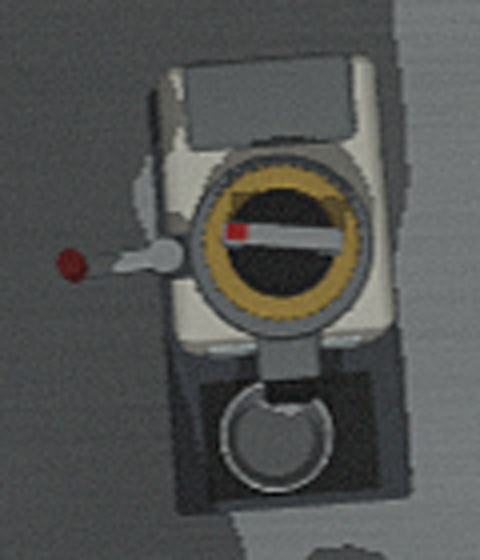

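View pics/scene0c.png

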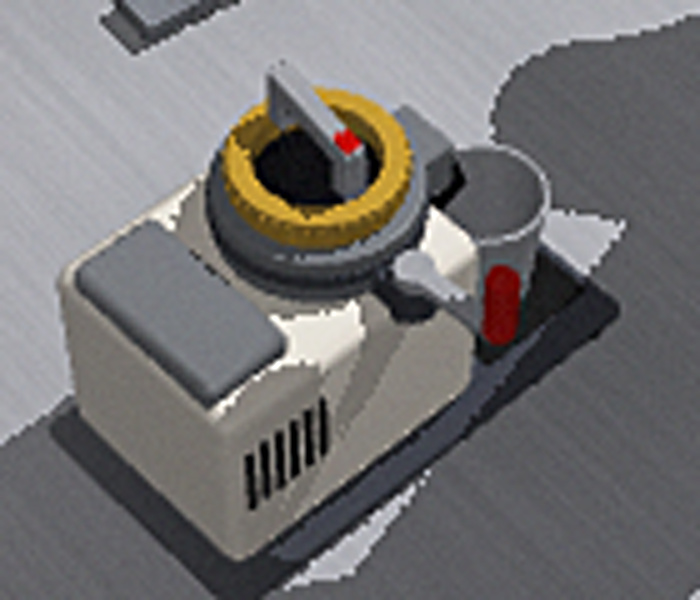

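```bash
cat > h.py <<'E'
import numpy as np, cv2
from workcell import *
P={n:camera_params(n) for n in("scene","top")}
def proj(n,p):
    c=P[n];return cv2.projectPoints(np.float64(p).reshape(-1,1,3),c["rvec"],c["tvec"],c["K"],None)[0].reshape(-1,2)
def M(n):
    c=P[n];return c["K"]@np.c_[cv2.Rodrigues(c["rvec"])[0],c["tvec"]]
def tri(a,b): # top, scene
    X=cv2.triangulatePoints(M("top"),M("scene"),np.float64(a).reshape(2,1),np.float64(b).reshape(2,1)).ravel();return X[:3]/X[3]
def onz(n,uv,z):
    c=P[n];R=cv2.Rodrigues(c["rvec"])[0];d=R.T@np.linalg.solve(c["K"],[uv[0],uv[1],1]);o=-R.T@c["tvec"];return o+d*(z-o[2])/d[2]
E
cat > m.py <<'E'
from h import *
np.set_printoptions(precision=1,suppress=True)
T=lambda x,y:((x+.5)/4-.5+270,(y+.5)/4-.5+180)
S=lambda x,y:((x+.5)/5-.5+250,(y+.5)/5-.5+180)
for nm,a,b,z in[("barmid",T(285.5,236),S(314,109),221.5),("barred",T(229,231.5),S(350,150),221.5),("barfar",T(343,241),S(278,68),221.5),("knobtop",T(72,264),S(503,272),210),("pivot",T(163,255),S(415,265),198),("ring",T(283,242),S(317,160),197)]:
    print(nm,tri(a,b),onz("top",a,z),onz("scene",b,z))
for q in [T(180,515),T(410,495)]: print("plate",onz("top",q,20))
for q in [T(163,90),T(385,75),T(398,300)]: print("plate?",onz("top",q,20))
for q in [T(160,75),T(372,57),T(180,350),T(392,330)]: print("hous",onz("top",q,150))
print("cup",onz("top",T(276,437),92))
E
python3 m.py
```

```text
barmid [518.7 -38.4 228. ] [519.6 -38.8 221.5] [514.8 -42.7 221.5]
barred [522.   -8.  228.7] [522.9  -7.9 221.5] [518.1 -12.9 221.5]
barfar [515.1 -69.4 227.4] [516.1 -70.1 221.5] [511.4 -73.3 221.5]
knobtop [507.7  79.1 213.1] [508.3  79.1 210. ] [505.6  77.7 210. ]
pivot [515.4  30.1 176.9] [513.3  29.2 198. ] [526.5  42.6 198. ]
ring [519.  -37.4 193.6] [519.1 -37.8 197. ] [520.3 -34.5 197. ]
plate [366.4  28.1  20. ]
plate [ 375.4 -117.8   20. ]
plate? [639.7  33.6  20. ]
plate? [ 646.1 -110.8   20. ]
plate? [ 499.4 -114.4   20. ]
hous [624.5  30.7 150. ]
hous [632.2 -94.  150. ]
hous [463.   22.2 150. ]
hous [ 471.6 -100.4  150. ]
cup [412.8 -32.8  92. ]
```

{"method": "arm_command", "body": {"increments": [[[0,0,-4],0],[[0,0,-4],0],[[-2.5,2.8,0],0],[[-2.5,2.8,0],0],[[-2.5,2.8,0],0],[[-2.5,2.8,0],0],[[-2.5,2.8,0],0],[[-2.5,2.8,0],0],[[-2.5,2.8,0],0],[[-2.5,2.8,0],0],[[-2.5,2.8,0],0],[[-2.5,2.8,0],0],[[-2.5,2.8,0],0],[[-2.5,2.8,0],0],[[-2.5,2.8,0],0],[[-2.5,2.8,0],0],[[-2.5,2.8,0],0],[[-2.5,2.8,0],0]], "gripper": 0.6}}

```text
t: 1.9
ee_pos: [504.8, -22.0, 302.2]
orientation: [2.669, 1.653, -0.014]
ft_force: [-0.4, 0.4, 0.0]
width: 52.5
```

{"method": "arm_command", "body": {"increments": [[[0,0,0],7.7],[[0,0,0],7.7],[[0,0,0],7.7],[[0,0,0],7.7],[[0,0,0],7.7],[[0,0,0],7.7],[[0,0,0],7.7],[[0,0,0],7.7],[[0,0,0],7.7],[[0,0,0],0]]}}

```text
t: 2.9
ee_pos: [503.6, -28.0, 298.4]
orientation: [3.124, -0.245, -0.02]
ft_force: [1.0, -0.1, -0.8]
width: 52.4
```

```bash
cat > st.py <<'E'
from h import *
def st(target=None):
    np.set_printoptions(precision=3,suppress=True)
    o=get_obs();R=cv2.Rodrigues(o["orientation"])[0]
    print("t",o["t"],"pos",o["ee_pos"],"toolx deg",np.degrees(np.arctan2(R[1,0],R[0,0])),"zaxis",R[:,2],"F",o["ft_force"],"M",o["moment"],"w",o["width"],"q6deg",np.degrees(o["qpos"][5]))
    if target is not None: print("need tool cm",R.T@(np.array(target)-o["ee_pos"])/10)
E
python3 -c "
from st import *
st([519.3,-38,260])"
```

```text
t 2.9 pos [503.622 -27.962 298.428] toolx deg -8.971482640074834 zaxis [-0.014 -0.007 -1.   ] F [ 0.956 -0.053 -0.833] M [-0.073 -0.005  0.021] w 52.4201649965573 q6deg 4.906204962907069
need tool cm [1.752 0.713 3.828]
```

{"method": "arm_command", "body": {"increments": [[[0.9,0.4,1.5],-2.7],[[0.9,0.4,1.5],0],[[0,0,0.5],0],[[0,0,0],0]]}}

```text
t: 3.3
ee_pos: [520.2, -38.8, 261.3]
orientation: [3.13, -0.156, -0.022]
ft_force: [0.6, -0.6, -0.5]
width: 52.8
```

```bash
python3 -c "
from st import *
for i in range(3): st([519.3,-38,203]); cv2.imwrite('pics/a%d.png'%i,get_image('scene')[:,:,::-1])
a=get_image('scene')[130:290,230:430,::-1];cv2.imwrite('pics/s1.png',cv2.resize(a,None,fx=3.7,fy=3.7,interpolation=cv2.INTER_CUBIC))
print(proj('scene',get_obs()['ee_pos']))
"
```

```text
t 3.3 pos [520.178 -38.792 261.262] toolx deg -5.693648392577767 zaxis [-0.015 -0.007 -1.   ] F [ 0.587 -0.637 -0.504] M [-0.055  0.054  0.006] w 52.751599508240275 q6deg 0.6214499858986531
need tool cm [-0.015 -0.117  5.826]
t 3.35 pos [520.327 -38.778 261.597] toolx deg -5.69758725182063 zaxis [-0.014 -0.007 -1.   ] F [ 0.68   0.09  -0.197] M [-0.053  0.036 -0.038] w 52.31151136663548 q6deg 0.6295503156260543
need tool cm [-0.032 -0.115  5.86 ]
t 3.4 pos [520.524 -38.752 262.139] toolx deg -5.70501332530596 zaxis [-0.013 -0.007 -1.   ] F [-0.449 -0.647  0.787] M [-0.062  0.119 -0.043] w 52.937145875529396 q6deg 0.6428724963203317
need tool cm [-0.056 -0.111  5.914]
[[311.095 191.271]]
```

View pics/s1.png

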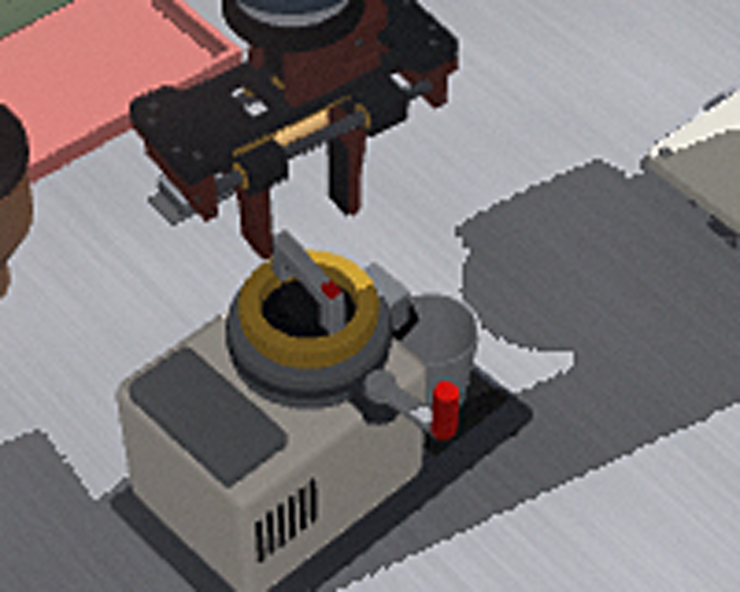

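{"method": "arm_command", "body": {"increments": [[[-0.04,-0.1,1.4],0],[[0,0,1.4],0],[[0,0,1.4],0],[[0,0,1.3],0],[[0,0,0],0]]}}

```text
t: 4.0
ee_pos: [521.7, -37.7, 209.6]
orientation: [3.13, -0.154, -0.007]
ft_force: [-0.9, 0.3, -0.2]
width: 52.9
```

```bash
python3 -c "
from st import *
a=get_image('scene')[130:290,230:430,::-1];cv2.imwrite('pics/s2.png',cv2.resize(a,None,fx=3.7,fy=3.7,interpolation=cv2.INTER_CUBIC))
st([519.3,-38,203]);print(get_obs()['joint_torque'])
"
```

```text
t 4.05 pos [522.293 -37.708 210.431] toolx deg -5.650162513624958 zaxis [-0.003 -0.008 -1.   ] F [ 0.154 -0.003 -0.308] M [-0.033  0.062  0.017] w 52.948672764716775 q6deg 0.784943920887756
need tool cm [-0.293  0.053  0.744]
[ -0.024 -43.329 -24.606   0.029  -0.065  -0.   ]
```

View pics/s2.png

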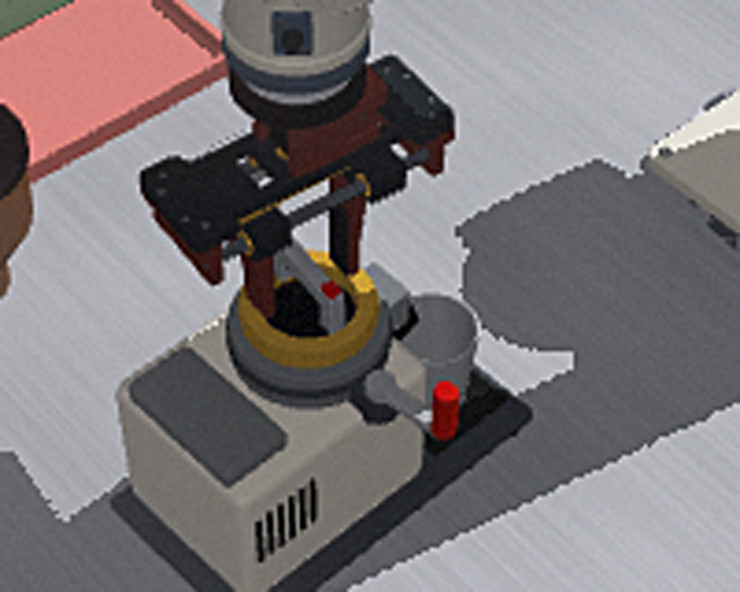

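{"method": "arm_command", "body": {"increments": [[[-0.2,0,0.6],-0.6],[[-0.1,0,0.1],0],[[0,0,0],0]]}}

```text
t: 4.35
ee_pos: [520.1, -37.5, 204.5]
orientation: [3.131, -0.136, -0.001]
ft_force: [0.4, 0.8, -0.1]
width: 52.7
```

{"method": "arm_command", "body": {"increments": [[[0,0,0],0],[[0,0,0],0],[[0,0,0],0],[[0,0,0],0],[[0,0,0],0]], "gripper": 0}}

```text
t: 4.85
ee_pos: [520.7, -37.6, 205.6]
orientation: [3.131, -0.136, 0.003]
ft_force: [0.0, 0.1, 0.1]
width: 16.1
```

```bash
python3 -c "
from st import *
a=get_image('scene')[130:290,230:430,::-1];cv2.imwrite('pics/s3.png',cv2.resize(a,None,fx=3.7,fy=3.7,interpolation=cv2.INTER_CUBIC))
st([519.3,-38,203]);print(get_obs()['joint_torque'])
"
```

```text
t 4.9 pos [520.192 -37.509 205.464] toolx deg -4.996372443065708 zaxis [-0.    -0.008 -1.   ] F [-9.401 -0.395  7.641] M [ 0.016  1.743 -0.041] w 12.217703481348765 q6deg 0.13909428023233794
need tool cm [-0.085  0.055  0.247]
[  0.048 -42.643 -27.616   0.039  -2.236  -0.048]
```

{"method": "arm_command", "body": {"increments": [[[0,0,0],0],[[0,0,0],0],[[0,0,0.003],5],[[0,0,0.003],5],[[0,0,0.003],5],[[0,0,0.003],5]]}}

```text
t: 5.5
ee_pos: [518.7, -37.3, 205.5]
orientation: [3.055, -0.695, -0.002]
ft_force: [-3.5, 0.7, 2.5]
width: 11.5
```

```bash
python3 -c "
from st import *
st([519.3,-38,205]);print(get_obs()['joint_torque'])
"
```

```text
t 5.5 pos [518.679 -37.279 205.458] toolx deg -25.643853125002007 zaxis [-0.003 -0.008 -1.   ] F [-3.502  0.676  2.453] M [-0.008  0.51   0.063] w 11.518458011214758 q6deg 20.796572621169958
need tool cm [0.087 0.038 0.046]
[ -0.297 -42.952 -25.467  -0.02   -0.669  -1.125]
```

{"method": "arm_command", "body": {"increments": [[[0,0,0.003],7.5],[[0,0,0.003],7.5],[[0,0,0.003],7.5],[[0,0,0.003],7.5],[[0,0,0.003],7.5],[[0,0,0.003],7.5],[[0,0,0.003],7.5],[[0,0,0.003],7.5],[[0,0,0.003],7.5],[[0,0,0],0]]}}

```text
t: 6.5
ee_pos: [517.3, -34.9, 205.2]
orientation: [2.097, -2.33, -0.003]
ft_force: [-1.2, -1.0, 0.9]
width: 11.4
```

```bash
python3 -c "
from st import *
for i in range(3):
  st([519.3,-38,205]);print(get_obs()['joint_torque'])
  a=get_image('top')[180:320,270:390,::-1]
cv2.imwrite('pics/t1.png',cv2.resize(a,None,fx=4,fy=4,interpolation=cv2.INTER_CUBIC))
"
```

```text
t 6.5 pos [517.301 -34.896 205.169] toolx deg -96.0054241680556 zaxis [-0.006 -0.003 -1.   ] F [-1.184 -0.988  0.938] M [ 0.129  0.338 -0.044] w 11.42604428048678 q6deg 91.1239976106916
need tool cm [ 0.288 -0.231  0.017]
[  0.149 -43.377 -25.241  -0.083  -0.477   1.219]
t 6.55 pos [517.286 -34.954 205.156] toolx deg -95.79155355637953 zaxis [-0.006 -0.004 -1.   ] F [-1.31   1.021  1.912] M [0.225 0.401 0.077] w 11.258118239370434 q6deg 90.91449524017744
need tool cm [ 0.283 -0.231  0.015]
[ -0.117 -43.381 -25.256  -0.128  -0.483   0.557]
t 6.6 pos [517.283 -35.027 205.158] toolx deg -95.72879100186243 zaxis [-0.006 -0.004 -1.   ] F [-0.946  0.825  2.388] M [0.351 0.378 0.077] w 11.550115182788439 q6deg 90.84721660009215
need tool cm [ 0.276 -0.23   0.016]
[ -0.385 -43.368 -25.259  -0.218  -0.488   0.305]
```

{"method": "arm_command", "body": {"increments": [[[0,0,0],0],[[0,0,0],0],[[0,0,0],0],[[0,0,0],0]], "gripper": 0.6}}

```text
t: 7.05
ee_pos: [518.0, -35.4, 205.1]
orientation: [2.109, -2.32, -0.0]
ft_force: [1.4, -0.5, 0.1]
width: 40.3
```

{"method": "arm_command", "body": {"increments": [[[0,0,-1.5],0],[[0,0,-2.5],0],[[0,0,0],-8.5],[[0,0,0],-8.5],[[0,0,0],-8.5],[[0,0,0],-8.5],[[0,0,0],-8.5],[[0,0,0],-8.5],[[0,0,0],-8.5],[[0,0,0],-8.5],[[0,0,0],-8.5],[[0,0,0],-8.5],[[0,0,0],-8.5],[[0,0,0],-8.5]]}}

```text
t: 8.45
ee_pos: [518.9, -35.8, 246.6]
orientation: [3.129, 0.219, -0.005]
ft_force: [0.3, -0.7, -0.1]
width: 52.4
```

{"method": "arm_command", "body": {"increments": [[[0,0,0],-8.5],[[0,0,0],-8.5],[[0,0,0],-8.5],[[0,0,0],-8.5],[[0,0,0],-8.5],[[0,0,0],-8.5],[[0,0,0],-8.5],[[0,0,0],-8.5],[[0,0,0],-5],[[0,0,0],0]]}}

```text
t: 9.45
ee_pos: [519.3, -36.3, 246.4]
orientation: [2.366, 2.062, -0.009]
ft_force: [0.4, -0.3, 0.5]
width: 52.8
```

```bash
python3 -c "
from st import *
st([518.5,-35.5,205]);print(get_obs()['joint_torque'])
a=get_image('top')[180:320,270:390,::-1]
cv2.imwrite('pics/t2.png',cv2.resize(a,None,fx=4,fy=4,interpolation=cv2.INTER_CUBIC))
a=get_image('scene')[130:290,230:430,::-1];cv2.imwrite('pics/s4.png',cv2.resize(a,None,fx=3.7,fy=3.7,interpolation=cv2.INTER_CUBIC))
"
```

```text
t 9.45 pos [519.304 -36.274 246.413] toolx deg 82.16152941414254 zaxis [-0.002 -0.006 -1.   ] F [ 0.414 -0.269  0.525] M [0.007 0.021 0.001] w 52.770864633486305 q6deg -87.06310873210953
need tool cm [ 0.091 -0.085  4.141]
[ -0.    -42.586 -26.83   -0.041   0.082  -0.9  ]
```

View pics/s4.png

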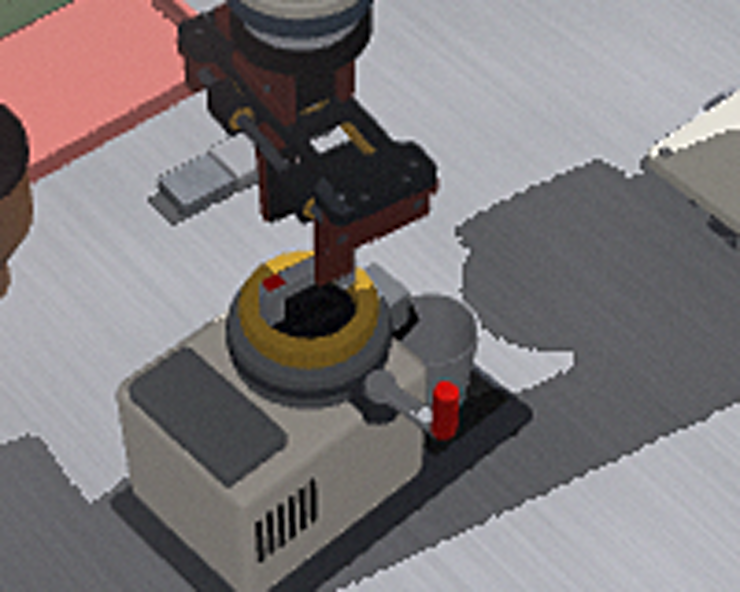

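View pics/t2.png

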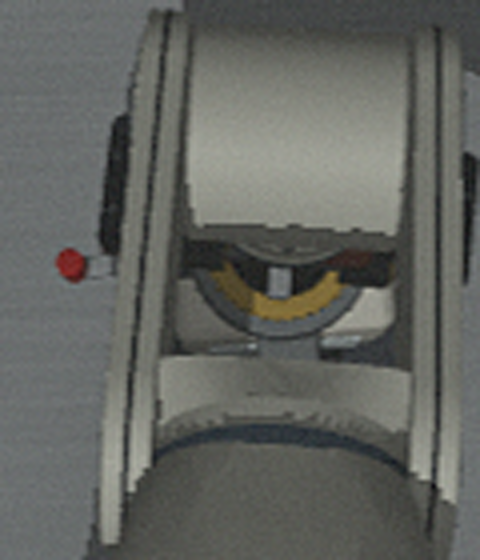

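{"method": "arm_command", "body": {"increments": [[[0.08,-0.08,1.3],-2],[[0,0,1.3],0],[[0,0,1.1],0],[[0,0,0.5],0],[[0,0,0],0]]}}

```text
t: 10.05
ee_pos: [518.8, -35.7, 202.1]
orientation: [2.341, 2.09, -0.008]
ft_force: [-0.5, 0.9, 0.4]
width: 52.8
```

```bash
python3 -c "
from st import *
st([518.5,-35.5,205])"
```

```text
t 10.05 pos [518.775 -35.692 202.141] toolx deg 83.51691800224486 zaxis [-0.002 -0.006 -1.   ] F [-0.546  0.918  0.426] M [ 0.068 -0.015  0.02 ] w 52.81068337563794 q6deg -88.31351109149671
need tool cm [ 0.014 -0.03  -0.286]
```

{"method": "arm_command", "body": {"increments": [[[0.02,0,-0.3],-0.8],[[0,0,0],0]]}}

```text
t: 10.25
ee_pos: [519.0, -35.5, 205.4]
orientation: [2.326, 2.107, -0.008]
ft_force: [0.4, 0.1, -0.6]
width: 53.0
```

{"method": "arm_command", "body": {"increments": [[[0,0,0],0],[[0,0,0],0],[[0,0,0],0],[[0,0,0],0],[[0,0,0],0],[[0,0,0],0],[[0,0,0],0],[[0,0,0],0]], "gripper": 0}}

```text
t: 11.05
ee_pos: [519.9, -35.2, 206.9]
orientation: [2.325, 2.105, -0.005]
ft_force: [0.1, 0.0, -0.4]
width: 11.5
```

```bash
python3 -c "
from st import *
for i in range(3):
 st([518.5,-35.5,205]);print(get_obs()['joint_torque'])
 get_image('top')
"
```

```text
t 11.05 pos [519.945 -35.208 206.914] toolx deg 84.31117918881263 zaxis [ 0.001 -0.006 -1.   ] F [ 0.119  0.039 -0.366] M [ 0.106 -0.035  0.033] w 11.535209053602333 q6deg -89.0979278116519
need tool cm [-0.042 -0.141  0.191]
[ -0.129 -43.745 -24.842  -0.111   0.067   0.009]
t 11.1 pos [519.952 -35.219 206.919] toolx deg 84.31035019058884 zaxis [ 0.001 -0.006 -1.   ] F [-0.113  1.301 -0.27 ] M [ 0.145 -0.031 -0.008] w 12.134927756157829 q6deg -89.0985970082953
need tool cm [-0.041 -0.142  0.192]
[ -0.167 -43.746 -24.847  -0.138   0.068   0.003]
t 11.15 pos [519.944 -35.231 206.933] toolx deg 84.30763217652111 zaxis [ 0.001 -0.006 -1.   ] F [ 0.573  0.632 -0.152] M [ 0.122  0.017 -0.002] w 11.694053083719659 q6deg -89.098004017214
need tool cm [-0.04  -0.141  0.193]
[ -0.209 -43.748 -24.848  -0.166   0.07    0.002]
```

{"method": "arm_command", "body": {"increments": [[[0,0,0.003],6],[[0,0,0.003],6],[[0,0,0.003],6],[[0,0,0.003],6],[[0,0,0.003],4],[[0,0,0.003],2],[[0,0,0],0]]}}

```text
t: 11.9
ee_pos: [519.8, -35.4, 206.8]
orientation: [2.805, 1.402, -0.003]
ft_force: [0.1, 0.7, 0.4]
width: 11.8
```

```bash
cat > r.py <<'E'
from h import *
def r(n=4):
    np.set_printoptions(precision=3,suppress=True)
    L=[]
    for i in range(n):
        get_image('scene'); o=get_obs(); R=cv2.Rodrigues(o["orientation"])[0]
        L.append([np.degrees(np.arctan2(R[1,0],R[0,0])),o["moment"][2],o["joint_torque"][5],*o["ft_force"],*o["ee_pos"]])
    L=np.array(L);print(L[:,:3].T);print("mean",L.mean(0),"t",o["t"],"q6",np.degrees(o["qpos"][5]))
r()
E
python3 r.py
```

```text
[[53.19  53.213 53.214 53.203]
 [ 0.088  0.021  0.126  0.07 ]
 [ 0.217  0.145  0.085  0.059]]
mean [ 53.205   0.076   0.126  -0.038   0.298  -0.133 519.843 -35.462 206.792] t 12.1 q6 -57.97958864365287
```

{"method": "arm_command", "body": {"increments": [[[0,0,0.001],2.5],[[0,0,0.001],2.5],[[0,0,0],0]]}}

```text
t: 12.4
ee_pos: [519.8, -35.5, 206.8]
orientation: [2.863, 1.279, -0.003]
ft_force: [0.2, 0.4, -0.6]
width: 11.5
```

```bash
python3 r.py
```

```text
[[48.222 48.237 48.235 48.219]
 [ 0.135  0.112  0.118  0.102]
 [ 0.225  0.135  0.074  0.04 ]]
mean [ 48.228   0.117   0.119   0.031   0.125   0.367 519.812 -35.471 206.779] t 12.6 q6 -52.99013500286256
```

{"method": "arm_command", "body": {"increments": [[[0,0,0.001],2],[[0,0,0.001],2],[[0,0,0],0]]}}

```text
t: 12.9
ee_pos: [519.8, -35.5, 206.8]
orientation: [2.905, 1.18, -0.003]
ft_force: [0.1, 0.2, 0.3]
width: 11.8
```

```bash
python3 r.py
```

```text
[[44.275 44.286 44.277 44.263]
 [ 0.075  0.047  0.103  0.085]
 [ 0.191  0.118  0.069  0.04 ]]
mean [ 44.275   0.078   0.105   0.029   0.096   0.209 519.804 -35.49  206.763] t 13.1 q6 -49.03312477627986
```

{"method": "arm_command", "body": {"increments": [[[0,0,0.001],2],[[0,0,0.001],2],[[0,0,0],0]]}}

```text
t: 13.4
ee_pos: [519.8, -35.5, 206.7]
orientation: [2.944, 1.079, -0.003]
ft_force: [0.3, 1.0, 0.6]
width: 11.9
```

```bash
python3 r.py
```

```text
[[40.306 40.317 40.31  40.298]
 [-0.007  0.096  0.035  0.047]
 [ 0.192  0.12   0.07   0.042]]
mean [ 40.308   0.043   0.106  -0.404   0.535   0.384 519.763 -35.511 206.726] t 13.6 q6 -45.06414110673415
```

{"method": "arm_command", "body": {"increments": [[[0,0,0.001],1.5],[[0,0,0.001],1.5],[[0,0,0],0]]}}

```text
t: 13.9
ee_pos: [519.8, -35.5, 206.7]
orientation: [2.973, 0.997, -0.002]
ft_force: [0.5, -0.2, 0.4]
width: 11.6
```

```bash
python3 r.py
```

```text
[[37.131 37.159 37.163 37.165]
 [-0.016  0.074  0.094  0.041]
 [ 0.155  0.129  0.087  0.062]]
mean [ 37.154   0.048   0.108   0.286   0.15    0.093 519.756 -35.521 206.717] t 14.1 q6 -41.930120050064616
```

{"method": "arm_command", "body": {"increments": [[[0,0,0.001],2],[[0,0,0.001],2],[[0,0,0],0]]}}

```text
t: 14.4
ee_pos: [519.7, -35.5, 206.7]
orientation: [3.006, 0.892, -0.002]
ft_force: [-0.4, 0.4, -0.2]
width: 11.7
```

```bash
python3 r.py
```

```text
[[33.122 33.137 33.134 33.123]
 [ 0.084  0.105  0.064  0.025]
 [ 0.192  0.129  0.077  0.047]]
mean [ 33.129   0.07    0.111   0.014   0.045   0.397 519.745 -35.541 206.723] t 14.6 q6 -37.88734397828729
```

{"method": "arm_command", "body": {"increments": [[[0,0,0.001],2],[[0,0,0.001],2],[[0,0,0],0]]}}

```text
t: 14.9
ee_pos: [519.7, -35.6, 206.7]
orientation: [3.035, 0.787, -0.002]
ft_force: [-0.1, -0.4, 0.8]
width: 11.8
```

```bash
python3 r.py
```

```text
[[29.147 29.156 29.152 29.143]
 [ 0.047  0.051  0.01  -0.005]
 [ 0.192  0.122  0.072  0.043]]
mean [ 29.15    0.026   0.107  -0.256   0.396   0.635 519.718 -35.551 206.704] t 15.1 q6 -33.90262890709315
```

{"method": "arm_command", "body": {"increments": [[[0,0,0.001],2],[[0,0,0.001],2],[[0,0,0],0]]}}

```text
t: 15.4
ee_pos: [519.7, -35.6, 206.7]
orientation: [3.06, 0.682, -0.002]
ft_force: [-0.8, 0.6, 0.3]
width: 11.8
```

```bash
python3 r.py
```

```text
[[25.172 25.187 25.18  25.17 ]
 [ 0.104  0.079 -0.011  0.021]
 [ 0.192  0.121  0.071  0.042]]
mean [ 25.177   0.048   0.107   0.185   0.216   1.166 519.679 -35.566 206.678] t 15.6 q6 -29.926609493370417
```

{"method": "arm_command", "body": {"increments": [[[0,0,0.001],2],[[0,0,0.001],2],[[0,0,0],0]]}}

```text
t: 15.9
ee_pos: [519.7, -35.6, 206.7]
orientation: [3.082, 0.575, -0.002]
ft_force: [-0.1, 0.5, 2.0]
width: 12.1
```

```bash
python3 r.py
```

```text
[[21.206 21.217 21.208 21.197]
 [ 0.061  0.06   0.051  0.036]
 [ 0.192  0.12   0.071  0.042]]
mean [ 21.207   0.052   0.106   0.106   0.666   0.753 519.652 -35.574 206.651] t 16.1 q6 -25.95268911814302
```

{"method": "arm_command", "body": {"increments": [[[0,0,0.001],2],[[0,0,0.001],2],[[0,0,0],0]]}}

```text
t: 16.4
ee_pos: [519.6, -35.6, 206.6]
orientation: [3.1, 0.468, -0.001]
ft_force: [0.0, 0.0, -0.3]
width: 11.9
```

```bash
python3 r.py
```

```text
[[17.232 17.242 17.236 17.224]
 [ 0.076  0.058  0.049  0.033]
 [ 0.192  0.12   0.071  0.042]]
mean [ 17.233   0.054   0.106  -0.159   0.023   0.611 519.639 -35.585 206.65 ] t 16.6 q6 -21.977361097411983
```

{"method": "arm_command", "body": {"increments": [[[0,0,0.001],2],[[0,0,0.001],2],[[0,0,0],0]]}}

```text
t: 16.9
ee_pos: [519.6, -35.6, 206.6]
orientation: [3.114, 0.361, -0.001]
ft_force: [-0.7, -0.5, 1.5]
width: 11.7
```

```bash
python3 r.py
```

```text
[[13.261 13.275 13.267 13.253]
 [ 0.094  0.061  0.066  0.026]
 [ 0.192  0.121  0.071  0.042]]
mean [ 13.264   0.062   0.107  -0.098  -0.024   0.964 519.591 -35.584 206.623] t 17.1 q6 -18.00617677390616
```

{"method": "arm_command", "body": {"increments": [[[0,0,0.001],2],[[0,0,0.001],2],[[0,0,0],0]]}}

```text
t: 17.4
ee_pos: [519.6, -35.6, 206.6]
orientation: [3.125, 0.253, -0.001]
ft_force: [-1.0, -0.3, 0.2]
width: 11.5
```

```bash
python3 r.py
```

```text
[[9.29  9.301 9.296 9.282]
 [0.094 0.095 0.049 0.109]
 [0.192 0.121 0.071 0.042]]
mean [  9.292   0.087   0.107  -0.094   0.419   0.816 519.57  -35.591 206.616] t 17.6 q6 -14.032484926836347
```

{"method": "arm_command", "body": {"increments": [[[0,0,0.001],2],[[0,0,0.001],2],[[0,0,0],0]]}}

```text
t: 17.9
ee_pos: [519.6, -35.6, 206.6]
orientation: [3.132, 0.144, -0.0]
ft_force: [-0.1, 0.2, 1.5]
width: 11.8
```

```bash
python3 r.py
```

```text
[[ 5.318  5.331  5.327  5.311]
 [ 0.042  0.073 -0.011  0.029]
 [ 0.192  0.121  0.071  0.043]]
mean [  5.322   0.033   0.107  -0.257   0.142   0.611 519.535 -35.595 206.585] t 18.1 q6 -10.058573638682978
```

{"method": "arm_command", "body": {"increments": [[[0,0,0.001],2],[[0,0,0.001],2],[[0,0,0],0]]}}

```text
t: 18.4
ee_pos: [519.5, -35.6, 206.6]
orientation: [3.135, 0.035, -0.0]
ft_force: [-0.1, -0.4, 0.9]
width: 11.6
```

```bash
python3 r.py
```

```text
[[1.348 1.36  1.354 1.338]
 [0.115 0.074 0.052 0.049]
 [0.192 0.121 0.072 0.043]]
mean [  1.35    0.073   0.107   0.099   0.317   0.601 519.504 -35.599 206.57 ] t 18.6 q6 -6.085508481819682
```

{"method": "arm_command", "body": {"increments": [[[0,0,0.001],2],[[0,0,0.001],2],[[0,0,0],0]]}}

```text
t: 18.9
ee_pos: [519.5, -35.6, 206.6]
orientation: [3.134, -0.073, -0.0]
ft_force: [0.2, -0.3, 0.1]
width: 11.7
```

```bash
python3 r.py
```

```text
[[-2.623 -2.611 -2.617 -2.631]
 [ 0.093  0.089  0.014  0.106]
 [ 0.192  0.121  0.072  0.043]]
mean [ -2.621   0.076   0.107  -0.218   0.031   0.975 519.49  -35.591 206.558] t 19.1 q6 -2.11403122950038
```

{"method": "arm_command", "body": {"increments": [[[0,0,0.001],2],[[0,0,0.001],2],[[0,0,0],0]]}}

```text
t: 19.4
ee_pos: [519.4, -35.6, 206.5]
orientation: [3.13, -0.182, 0.0]
ft_force: [0.1, 0.0, 0.4]
width: 11.7
```

```bash
python3 r.py
```

```text
[[-6.593 -6.583 -6.591 -6.599]
 [ 0.039  0.031  0.072  0.012]
 [ 0.192  0.121  0.072  0.043]]
mean [ -6.591   0.039   0.107   0.144   0.067   0.27  519.455 -35.59  206.546] t 19.6 q6 1.8581114725637278
```

{"method": "arm_command", "body": {"increments": [[[0,0,0.001],2],[[0,0,0.001],2],[[0,0,0],0]]}}

```text
t: 19.9
ee_pos: [519.4, -35.6, 206.5]
orientation: [3.122, -0.29, 0.0]
ft_force: [-0.6, -0.7, 1.2]
width: 11.6
```

```bash
python3 r.py
```

```text
[[-10.564 -10.553 -10.559 -10.574]
 [  0.032   0.07    0.106   0.025]
 [  0.192   0.121   0.072   0.043]]
mean [-10.563   0.058   0.107   0.018   0.048   0.723 519.432 -35.587 206.521] t 20.1 q6 5.831822576263209
```

{"method": "arm_command", "body": {"increments": [[[0,0,0.001],2],[[0,0,0.001],2],[[0,0,0],0]]}}

```text
t: 20.4
ee_pos: [519.4, -35.6, 206.5]
orientation: [3.11, -0.398, 0.001]
ft_force: [0.3, -0.2, 1.6]
width: 11.7
```

```bash
python3 r.py
```

```text
[[-14.54  -14.526 -14.534 -14.548]
 [  0.094   0.087   0.043   0.058]
 [  0.192   0.121   0.072   0.043]]
mean [-14.537   0.07    0.107  -0.362   0.004   0.604 519.405 -35.567 206.514] t 20.6 q6 9.808837125453907
```

{"method": "arm_command", "body": {"increments": [[[0,0,0.001],2],[[0,0,0.001],2],[[0,0,0],0]]}}

```text
t: 20.9
ee_pos: [519.4, -35.6, 206.5]
orientation: [3.094, -0.505, 0.001]
ft_force: [0.2, 0.5, 0.8]
width: 11.7
```

```bash
python3 -c "
from r import *
a=get_image('scene')[130:290,230:430,::-1];cv2.imwrite('pics/s5.png',cv2.resize(a,None,fx=3.7,fy=3.7,interpolation=cv2.INTER_CUBIC))"
```

```text
[[-18.503 -18.485 -18.483 -18.499]
 [  0.085   0.214   0.146   0.137]
 [  0.154   0.227   0.187   0.094]]
mean [-18.493   0.145   0.166  -0.42    0.016   0.584 519.372 -35.562 206.489] t 21.1 q6 13.76570864105735
```

View pics/s5.png

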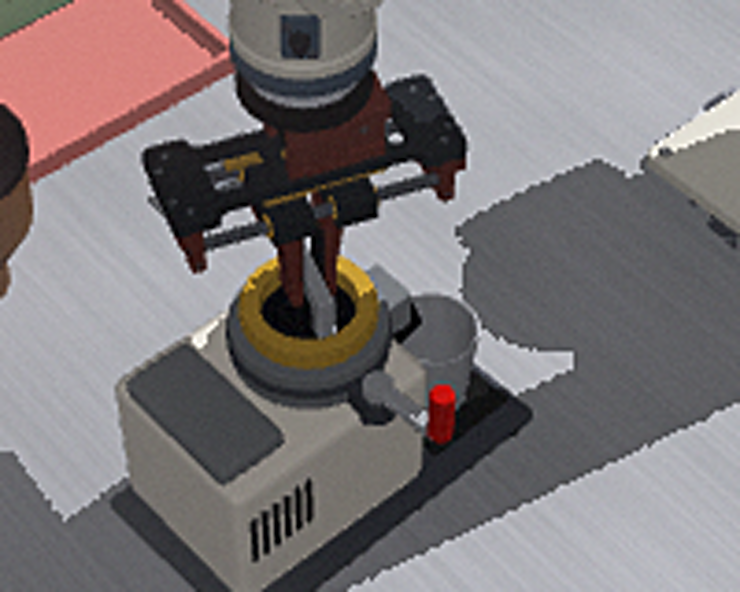

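{"method": "arm_command", "body": {"increments": [[[0,0,0],1.2],[[0,0,0],1.2],[[0,0,0],0]]}}

```text
t: 21.45
ee_pos: [519.4, -35.6, 206.5]
orientation: [3.082, -0.573, 0.001]
ft_force: [-0.2, 0.3, 1.2]
width: 11.8
```

```bash
python3 -c "
from r import *
r(6)
a=get_image('scene')[130:290,230:430,::-1];cv2.imwrite('pics/s6.png',cv2.resize(a,None,fx=3.7,fy=3.7,interpolation=cv2.INTER_CUBIC))"
```

```text
[[-21.008 -20.98  -20.974 -20.975]
 [  0.301   0.315   0.274   0.253]
 [  0.338   0.362   0.313   0.263]]
mean [-20.984   0.286   0.319  -0.47    0.549   0.719 519.378 -35.573 206.505] t 21.65 q6 16.25538407733759
[[-20.98  -20.98  -20.984 -20.984 -20.986 -20.986]
 [  0.238   0.201   0.291   0.23    0.315   0.247]
 [  0.247   0.258   0.268   0.268   0.264   0.262]]
mean [-20.983   0.254   0.261  -0.281  -0.031   1.132 519.359 -35.572 206.502] t 21.95 q6 16.2658096479975
```

View pics/s6.png

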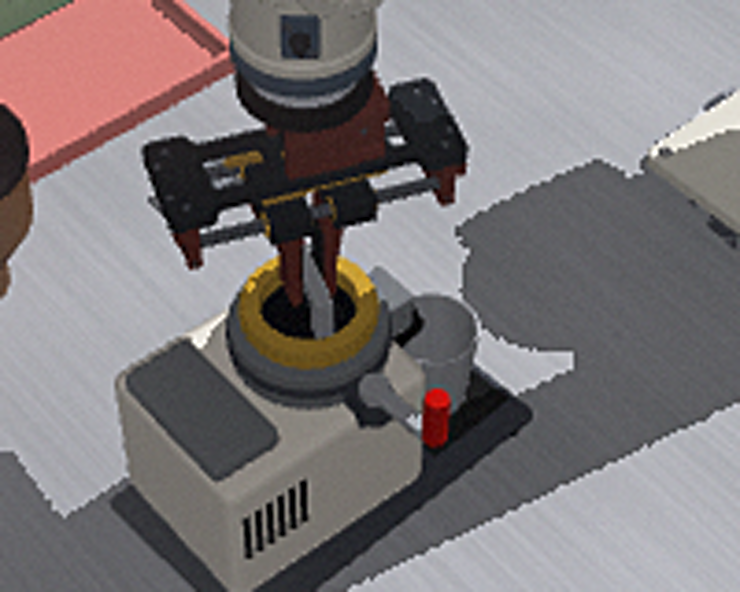

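{"method": "arm_command", "body": {"increments": [[[0,0,0],0.7],[[0,0,0],0]]}}

```text
t: 22.2
ee_pos: [519.4, -35.6, 206.5]
orientation: [3.078, -0.591, 0.001]
ft_force: [-0.9, 0.2, 0.7]
width: 11.7
```

```bash
python3 -c "
from r import *
r(6)"
```

```text
[[-21.722 -21.706 -21.699 -21.696]
 [  0.217   0.331   0.298   0.349]
 [  0.295   0.334   0.342   0.324]]
mean [-21.706   0.299   0.324  -0.629   0.49    1.008 519.368 -35.576 206.491] t 22.4 q6 16.97987670567571
[[-21.699 -21.7   -21.701 -21.7   -21.702 -21.705]
 [  0.3     0.309   0.32    0.284   0.314   0.294]
 [  0.304   0.298   0.303   0.308   0.31    0.308]]
mean [-21.701   0.303   0.305  -0.221   0.435   0.796 519.372 -35.585 206.501] t 22.7 q6 16.986682246512085
```

{"method": "arm_command", "body": {"increments": [[[0,0,0],-4],[[0,0,-0.003],-8],[[0,0,-0.003],-8],[[0,0,-0.003],-8],[[0,0,-0.003],-8],[[0,0,-0.003],-8],[[0,0,-0.003],-8],[[0,0,-0.003],-8],[[0,0,-0.003],-8],[[0,0,-0.003],-8],[[0,0,-0.003],-6],[[0,0,-0.003],-4],[[0,0,0],-2],[[0,0,0],0]]}}

```text
t: 24.1
ee_pos: [520.0, -35.3, 206.8]
orientation: [2.581, 1.785, -0.002]
ft_force: [-0.3, 0.9, 1.4]
width: 11.7
```

```bash
python3 -c "
from r import *
r(4)"
```

```text
[[69.272 69.253 69.261 69.274]
 [-0.119 -0.074 -0.059 -0.103]
 [-0.218 -0.139 -0.082 -0.056]]
mean [ 69.265  -0.089  -0.124  -0.382   1.297   0.96  519.946 -35.349 206.836] t 24.3 q6 -74.1820496521677
[[69.289 69.302 69.309 69.318]
 [-0.097 -0.077 -0.068 -0.084]
 [-0.048 -0.051 -0.056 -0.058]]
mean [ 69.304  -0.082  -0.053  -0.588   0.644   0.644 519.95  -35.349 206.841] t 24.5 q6 -74.22247860296989
```

Now 69.3; go to about 74.1.

{"method": "arm_command", "body": {"increments": [[[0,0,0],-2.4],[[0,0,0],-2.4],[[0,0,0],0]]}}

```text
t: 24.8
ee_pos: [520.0, -35.3, 206.9]
orientation: [2.502, 1.893, -0.002]
ft_force: [-0.6, 0.0, 0.9]
width: 11.8
```

```bash
python3 -c "
from r import *
r(2)"
```

```text
[[74.159 74.136 74.145 74.156]
 [-0.109 -0.093 -0.068 -0.073]
 [-0.22  -0.141 -0.08  -0.046]]
mean [ 74.149  -0.086  -0.122  -0.271   0.474   0.873 519.958 -35.316 206.851] t 25.0 q6 -79.06137240578073
[[74.165 74.178]
 [-0.041 -0.078]
 [-0.039 -0.046]]
mean [ 74.171  -0.06   -0.042   0.22    0.903   1.264 519.972 -35.314 206.856] t 25.1 q6 -79.08405960382429
```

{"method": "arm_command", "body": {"increments": [[[0,0,0],0],[[0,0,0],0],[[0,0,0],0],[[0,0,0],0],[[0,0,0],0],[[0,0,-1.5],0],[[0,0,-2.5],0],[[0,0,-2.5],0]], "gripper": 0.5}}

```text
t: 25.9
ee_pos: [517.6, -35.2, 269.7]
orientation: [-2.506, -1.893, 0.012]
ft_force: [0.1, 0.3, -0.5]
width: 43.9
```

```bash
python3 -c "
from st import *
st([508,79,260])
a=get_image('scene');cv2.imwrite('pics/s7f.png',a[:,:,::-1]);a=a[180:300,250:390,::-1];cv2.imwrite('pics/s7.png',cv2.resize(a,None,fx=5,fy=5,interpolation=cv2.INTER_CUBIC))"
```

```text
t 25.9 pos [517.64  -35.166 269.741] toolx deg 74.14815200208403 zaxis [-0.007 -0.004 -1.   ] F [ 0.147  0.324 -0.547] M [ 0.054 -0.06  -0.02 ] w 43.891208224234006 q6deg -79.0632515919069
need tool cm [10.724 -4.041  0.935]
```

View pics/s7.png

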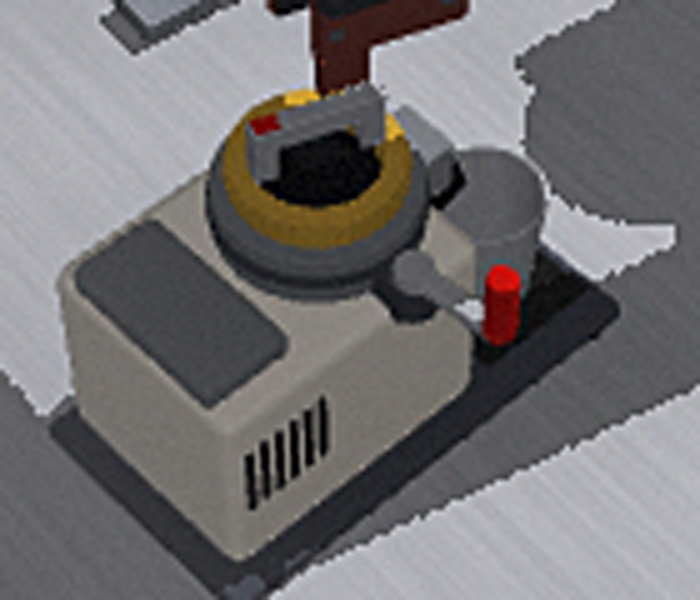

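{"method": "arm_command", "body": {"increments": [[[2.7,-1,0],0],[[2.7,-1,0],0],[[2.7,-1,0],0],[[2.7,-1,0],0],[[0,0,0],8.2],[[0,0,0],8.2],[[0,0,0],8.2],[[0,0,0],8.2],[[0,0,0],8.2],[[0,0,0],8.2],[[0,0,0],8.2],[[0,0,0],8.2],[[0,0,0],0]], "gripper": 0.5}}

```text
t: 27.25
ee_pos: [511.6, 84.1, 273.1]
orientation: [3.132, 0.162, 0.008]
ft_force: [-0.2, -0.2, 0.7]
width: 44.1
```

```bash
python3 -c "
from st import *
st([508,81,188])
a=get_image('scene')[130:290,230:430,::-1];cv2.imwrite('pics/s8.png',cv2.resize(a,None,fx=3.7,fy=3.7,interpolation=cv2.INTER_CUBIC))
a=get_image('top')[180:320,270:390,::-1]
cv2.imwrite('pics/t8.png',cv2.resize(a,None,fx=4,fy=4,interpolation=cv2.INTER_CUBIC))
"
```

```text
t 27.25 pos [511.562  84.14  273.141] toolx deg 5.912693316152477 zaxis [ 0.005 -0.005 -1.   ] F [-0.225 -0.169  0.679] M [-0.082  0.048  0.028] w 44.147998349889114 q6deg 2.4617044830418027
need tool cm [-0.427  0.229  8.514]
```

View pics/s8.png

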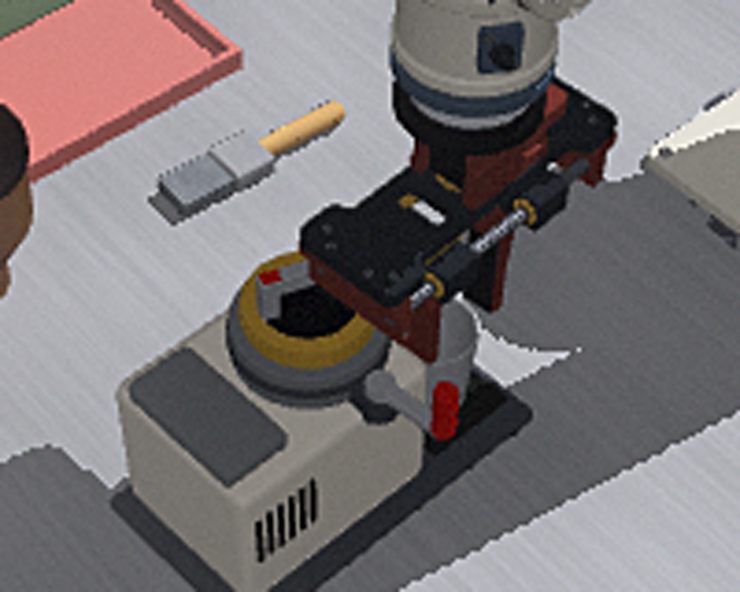

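View pics/t8.png

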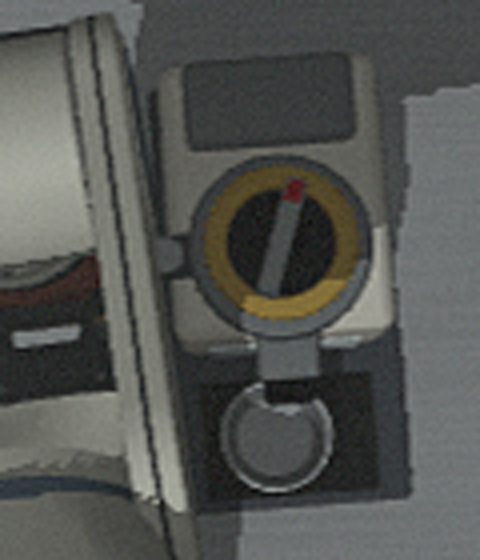

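{"method": "arm_command", "body": {"increments": [[[-0.4,0.25,2],2],[[0,0,2],0],[[0,0,2],0],[[0,0,2],0],[[0,0,0],0]]}}

```text
t: 27.85
ee_pos: [509.3, 80.8, 191.7]
orientation: [3.133, 0.142, 0.014]
ft_force: [0.6, 0.0, -0.0]
width: 43.8
```

```bash
python3 -c "
from st import *
st([508,81,188])
a=get_image('scene')[130:290,230:430,::-1];cv2.imwrite('pics/s9.png',cv2.resize(a,None,fx=3.7,fy=3.7,interpolation=cv2.INTER_CUBIC))
"
```

```text
t 27.85 pos [509.32   80.831 191.667] toolx deg 5.188914096481959 zaxis [ 0.009 -0.004 -1.   ] F [ 0.564  0.046 -0.001] M [-0.078  0.042  0.021] w 43.836167586114264 q6deg 2.943223367154124
need tool cm [-0.133 -0.031  0.365]
```

View pics/s9.png

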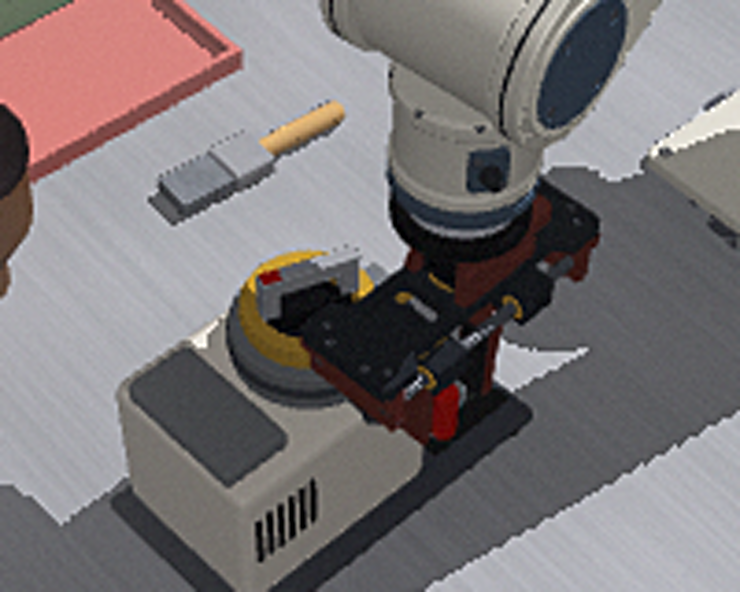

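{"method": "arm_command", "body": {"increments": [[[-0.1,0,0.4],-2.8],[[0,0,0],0],[[0,0,0],0],[[0,0,0],0]], "gripper": 0.32}}

```text
t: 28.3
ee_pos: [511.6, 81.2, 192.6]
orientation: [3.129, 0.224, 0.024]
ft_force: [0.2, -0.1, -0.1]
width: 28.0
```

{"method": "arm_command", "body": {"increments": [[[-0.6,0,0],0],[[-0.6,0.1,0],-7],[[-0.63,0.1,0],-7],[[-0.63,0.1,0],-7],[[0,0,0],0]]}}

```text
t: 28.8
ee_pos: [488.6, 72.9, 194.5]
orientation: [3.028, 0.808, 0.031]
ft_force: [1.1, -0.1, -0.3]
width: 27.9
```

```bash
python3 -c "
from st import *
st([508,81,188])
a=get_image('scene')[130:290,230:430,::-1];cv2.imwrite('pics/s10.png',cv2.resize(a,None,fx=3.7,fy=3.7,interpolation=cv2.INTER_CUBIC))
"
```

```text
t 28.8 pos [488.607  72.866 194.475] toolx deg 29.874099843122387 zaxis [ 0.021 -0.002 -1.   ] F [ 1.055 -0.129 -0.283] M [-0.04   0.033  0.007] w 27.929231267742114 q6deg -22.387492184267966
need tool cm [2.075 0.252 0.687]
```

View pics/s10.png

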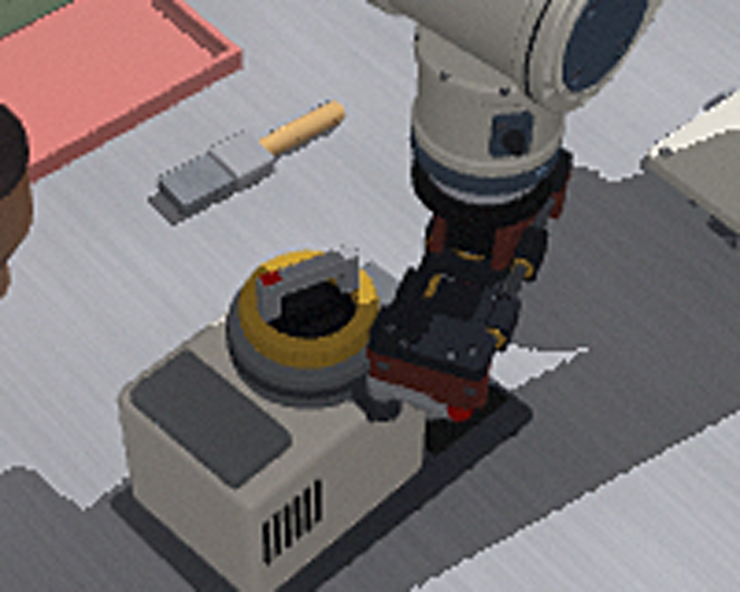

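{"method": "arm_command", "body": {"increments": [[[-0.66,0.08,0.1],-6.5],[[-0.66,0.08,0.1],-6.5],[[-0.66,0.08,0.1],-6.5],[[-0.66,0.08,0.1],-6.5],[[-0.66,0.08,0.1],-6.5],[[0,0,0],0]]}}

```text
t: 29.45
ee_pos: [471.3, 49.4, 191.8]
orientation: [2.678, 1.613, 0.042]
ft_force: [-0.6, -0.3, -0.2]
width: 27.8
```

```bash
python3 -c "
from st import *
st([508,81,188])
a=get_image('scene')[130:290,230:430,::-1];cv2.imwrite('pics/s11.png',cv2.resize(a,None,fx=3.7,fy=3.7,interpolation=cv2.INTER_CUBIC))
"
```

```text
t 29.45 pos [471.25   49.441 191.765] toolx deg 62.13196282684861 zaxis [ 0.03   0.001 -1.   ] F [-0.562 -0.262 -0.187] M [-0.006  0.058 -0.07 ] w 27.752797055744697 q6deg -57.471067356036464
need tool cm [4.501 1.761 0.492]
```

View pics/s11.png

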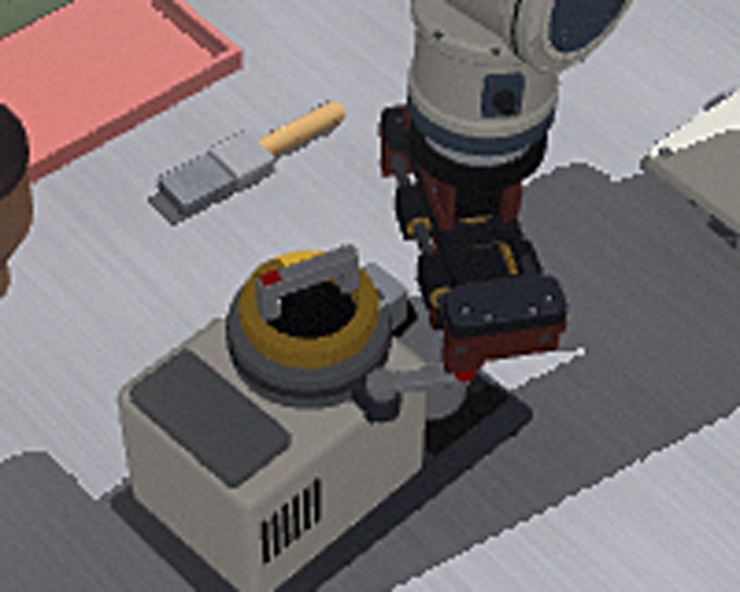

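{"method": "arm_command", "body": {"increments": [[[-0.6,0,0],-6.5],[[-0.6,0,0],-6.5],[[-0.4,0,0],-5],[[0,0,0],0]]}}

```text
t: 29.9
ee_pos: [467.2, 35.9, 192.2]
orientation: [2.401, 1.996, 0.042]
ft_force: [-0.2, 0.1, -0.1]
width: 28.0
```

```bash
python3 -c "
from st import *
st([508,81,188])
get_image('scene'); st()
a=get_image('top')[180:320,270:390,::-1]
cv2.imwrite('pics/t12.png',cv2.resize(a,None,fx=4,fy=4,interpolation=cv2.INTER_CUBIC))
"
```

```text
t 29.9 pos [467.159  35.91  192.229] toolx deg 79.47284527148128 zaxis [ 0.033  0.002 -0.999] F [-0.157  0.055 -0.115] M [ 0.064  0.013 -0.031] w 28.045877877073412 q6deg -76.57376589180929
need tool cm [5.176 3.175 0.568]
t 29.95 pos [467.377  36.097 192.287] toolx deg 79.36001292422462 zaxis [ 0.033  0.002 -0.999] F [ 1.28   0.87  -0.389] M [ 0.187 -0.16  -0.025] w 28.455872982066328 q6deg -76.45314568660187
```

View pics/t12.png

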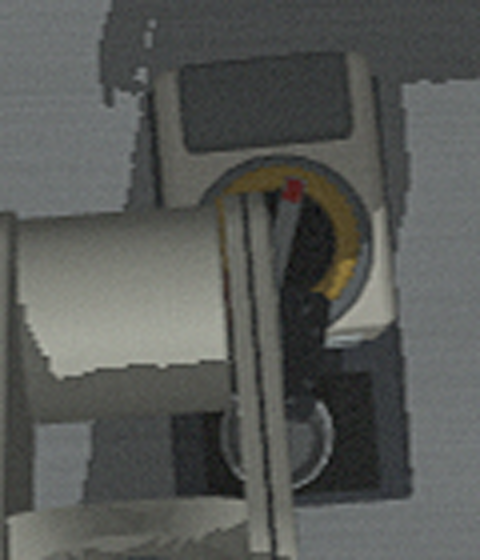

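{"method": "arm_command", "body": {"increments": [[[-0.25,0,0],-1],[[-0.2,0,0],0],[[0,0,0],0]]}}

```text
t: 30.3
ee_pos: [466.7, 32.2, 192.3]
orientation: [2.39, 2.009, 0.043]
ft_force: [0.3, 0.7, 0.0]
width: 28.0
```

```bash
python3 r.py
```

```text
[[80.131 80.145 80.164 80.168]
 [ 0.013  0.054 -0.028 -0.044]
 [-0.016  0.013  0.008  0.003]]
mean [ 80.152  -0.001   0.002   0.169   0.714   0.337 466.713  32.259 192.28 ] t 30.5 q6 -77.7892960378573
```

{"method": "arm_command", "body": {"increments": [[[-0.2,0,0],-1],[[-0.2,0,0],0],[[0,0,0],0]]}}

```text
t: 30.8
ee_pos: [464.4, 30.6, 192.2]
orientation: [2.375, 2.035, 0.043]
ft_force: [0.5, 0.0, -0.5]
width: 28.4
```

```bash
python3 r.py
```

```text
[[81.18  81.166 81.162 81.162]
 [ 0.015  0.021  0.012  0.026]
 [-0.02  -0.016 -0.003  0.004]]
mean [ 81.168   0.018  -0.009  -0.817   4.195   0.835 464.63   30.527 192.141] t 31.0 q6 -79.40479681400599
```

{"method": "arm_command", "body": {"increments": [[[0.3,0,0],0],[[0.45,0,0],0],[[0,0,0],0]], "gripper": 0.5}}

```text
t: 31.3
ee_pos: [466.0, 37.6, 192.1]
orientation: [2.374, 2.034, 0.042]
ft_force: [-0.0, 0.9, -1.1]
width: 43.0
```

```bash
python3 -c "
from st import *
st()
a=get_image('scene')[130:290,230:430,::-1];cv2.imwrite('pics/s13.png',cv2.resize(a,None,fx=3.7,fy=3.7,interpolation=cv2.INTER_CUBIC))
"
```

```text
t 31.3 pos [465.997  37.561 192.126] toolx deg 81.1846384817903 zaxis [ 0.03   0.006 -1.   ] F [-0.021  0.914 -1.091] M [ 0.033 -0.023 -0.045] w 43.04779343458837 q6deg -78.37805568288799
```

View pics/s13.png

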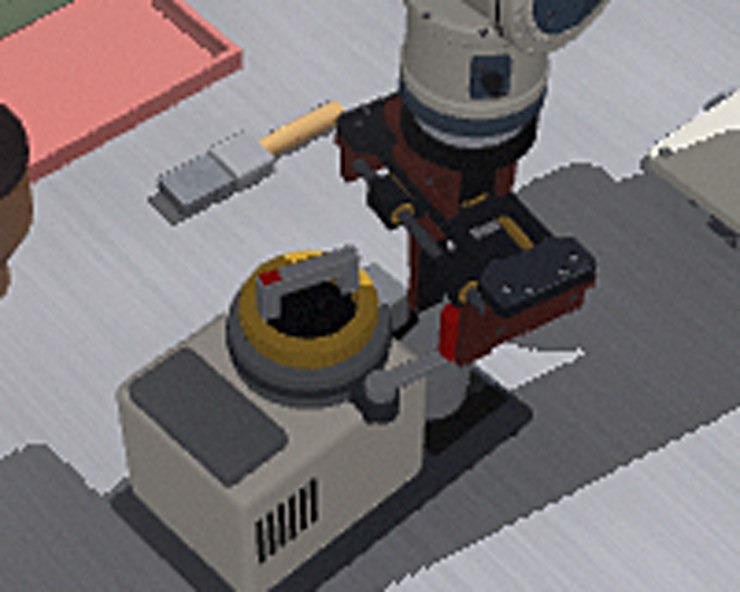

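{"method": "arm_command", "body": {"increments": [[[0,0,-2],0],[[0,0,-3],0],[[0,0,-4],0],[[3,0,0],0],[[4,0,0],0],[[4,0,0],0],[[4,0,0],0],[[4,0,0],0],[[4,0,0],0],[[0,0,0],0]]}}

```text
t: 32.35
ee_pos: [500.4, 270.9, 288.2]
orientation: [2.375, 2.028, 0.043]
ft_force: [-0.7, 0.1, -0.0]
width: 44.1
```

```bash
python3 -c "
from st import *
st()
a=get_image('scene');cv2.imwrite('pics/s14f.png',a[:,:,::-1]);a=a[180:300,250:390,::-1];cv2.imwrite('pics/s14.png',cv2.resize(a,None,fx=5,fy=5,interpolation=cv2.INTER_CUBIC))
a=get_image('top');cv2.imwrite('pics/t14f.png',a[:,:,::-1]);a=a[180:320,270:390,::-1]
cv2.imwrite('pics/t14.png',cv2.resize(a,None,fx=4,fy=4,interpolation=cv2.INTER_CUBIC))
"
```

```text
t 32.35 pos [500.426 270.901 288.201] toolx deg 80.99069047409971 zaxis [ 0.032  0.004 -0.999] F [-0.702  0.102 -0.008] M [-0.032 -0.104 -0.013] w 44.11110145887355 q6deg -53.110681593845136
```

View pics/s14.png

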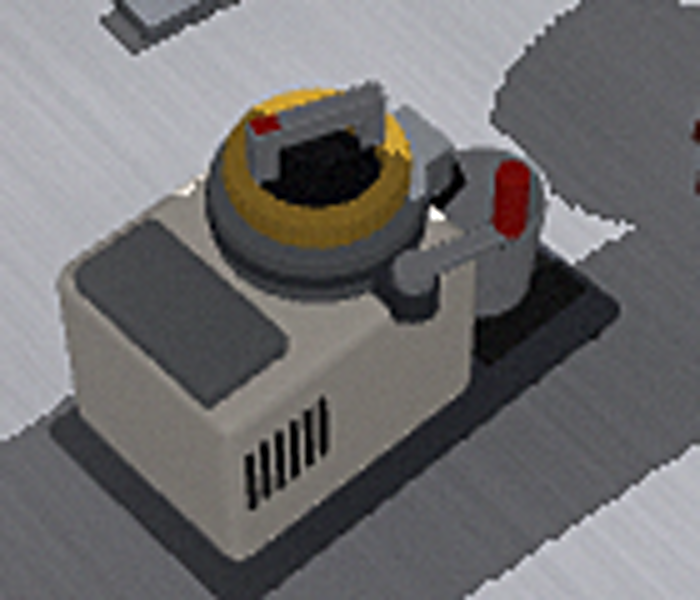

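View pics/t14.png

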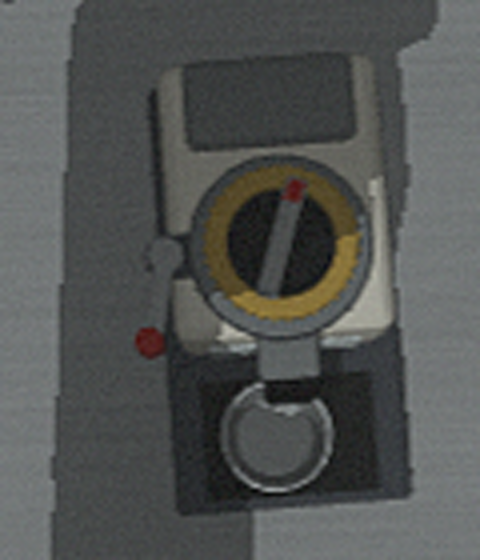

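```bash
python3 - <<'E'
from h import *
T=lambda x,y:((x+.5)/4-.5+270,(y+.5)/4-.5+180)
ang=lambda v:np.degrees(np.arctan2(v[1],v[0]))
def redc(f,box):
    a=cv2.imread(f).astype(int);m=(a[:,:,2]-np.maximum(a[:,:,1],a[:,:,0])>40)
    y,x=np.nonzero(m);k=(x>box[0])&(x<box[1])&(y>box[2])&(y<box[3]);return x[k].mean(),y[k].mean(),k.sum()
k0=redc("pics/top0.png",(280,300,235,255));k1=redc("pics/t14f.png",(290,318,250,275))
b0=redc("pics/top0.png",(320,335,230,245));b1=redc("pics/t14f.png",(335,350,220,235))
print(k0,k1,b0,b1)
K0=onz("top",k0[:2],205);K1=onz("top",k1[:2],205);B0=onz("top",b0[:2],228);B1=onz("top",b1[:2],228)
# grey bar ends
E0=onz("top",T(343,241),228);E1=onz("top",T(269,297),228)
print("knob",K0,K1,"bar ang",ang((B0-E0)),ang((B1-E1)),"mid",(B0+E0)/2,(B1+E1)/2)
# pivot: from two knob points with R=52
m=(K0+K1)[:2]/2;d=(K1-K0)[:2];h=np.sqrt(52**2-(d@d)/4);n=np.array([-d[1],d[0]])/np.linalg.norm(d)
for s in(1,-1):
    p=m+s*n*h;print("pivot",p,"angles",ang(K0[:2]-p),ang(K1[:2]-p))
for c in([518.9,-38],[519.5,-36.5]): print(ang(B0[:2]-c),ang(B1[:2]-c))
for f in("scene","top"):
    g="s14f" if f=="scene" else "t14f"
    d=cv2.absdiff(cv2.imread(f"pics/{f}0.png"),cv2.imread(f"pics/{g}.png")).max(2);print((d>40).sum())
E
```

```text
(np.float64(287.19354838709677), np.float64(245.2258064516129), np.int64(31)) (np.float64(306.90625), np.float64(264.78125), np.int64(32)) (np.float64(329.0), np.float64(237.5), np.int64(20)) (np.float64(343.0625), np.float64(227.1875), np.int64(16))
knob [509.67850049  80.40333749 205.        ] [465.3132609   37.55462713 205.        ] bar ang 83.43177282594024 -14.492251544486239 mid [518.70110995 -41.16978052 228.        ] [514.87911685 -36.27561978 228.        ]
pivot [516.58182954  28.86360478] angles 97.62889914831233 170.37871390126105
pivot [458.40993185  89.09435984] angles -9.62128609873895 -82.37110085168769
83.06252489175263 -13.009146510388677
84.05012441174652 -16.60862304346568
48891
37336
```

View pics/t14f.png

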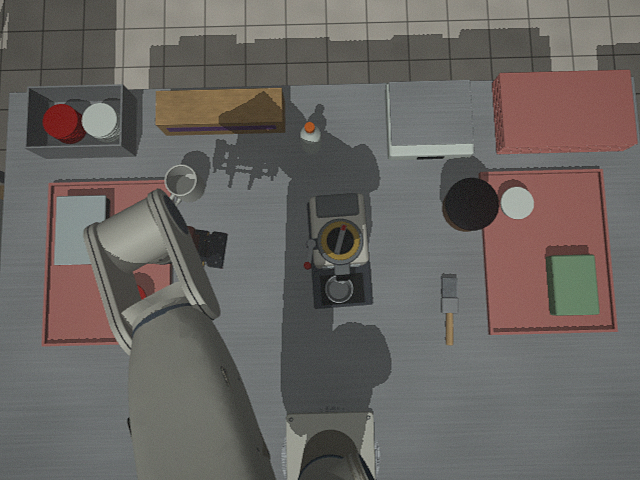

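```bash
python3 -c "
from workcell import *
print(close_job())"
```

```text
the job is handed in; nothing more can be done
None
```

The burrs are set and locked, and I handed the job in at about 32 s of the 64 s allowed. The hand-in gives no verdict, so this rests on my own checks.

- **Touching the burrs:** I turned the bridge clockwise in two grips. The drag was about 0.07 N m, and the burrs touched after roughly 190° of turning. I stopped at 0.305 N m, with the wrist sensor and the last joint's torque agreeing, which is inside the 0.2 to 0.4 N m range. The picture taken after releasing the bridge showed the housing sprung back to rest.
- **Backing off:** I turned the bridge back by 95.9° at the tool. That is a quarter turn plus an allowance for the housing twist and the play in the grip.
- **Lock lever:** I pushed it until the force rose to 4.2 N (normal drag is about 1.2 N), so it was against its stop. The overhead picture puts the lever at about 1.34 rad, against 1.35 rad for fully home.
- **Everything else:** In the final overhead picture the cup, hopper, brush and mug look to be where they were. The arm was clear and touching nothing.

**One slight disagreement:** the camera puts the bar's final angle at -13° to -17°, while the gripper implies about -17°. The bar is only about 30 pixels long in the picture, so I trusted the gripper and left the setting as it was.

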